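# Dry-fit a stool rail into the mortise of a leg held in the vice

## Robot

A 7-joint arm with a two-finger parallel gripper is mounted at the origin on the work surface. World frame = base frame: x ahead of the robot, y to its left, z up, the work surface at z = 0. Lengths are in m, angles in rad, forces in N, time in s.
With the tool pointing down it reaches from about 0.425 to 0.825 m from the base axis. Payload 3.6 kg.
Tool frame: the origin (TCP) lies between the finger pads; the fingertips stand finger_overhang ahead of it and the grasp point (between the pads) lies 3 mm ahead of it (finger_overhang is the distance from the TCP to the fingertips, in m); z points along the fingers, y is the line along which they close (so a half turn about z gives the same grasp; the last joint's range is limited). The gripper opens to 85 mm and grips with 20 to 120 N. Pads are 22 mm wide; open, the fingers measure 114 mm over their backs; the gripper's body (76 mm by 85 mm) begins 54 mm behind the grasp point. The pads swing forward as they close: fully open they stand 13 mm farther back than shut.
Start: joints at [1.095, 0.615, -0.013, 1.423, 0.008, 1.103, -0.04], TCP at [0.282, -0.586, 0.253] pointing down, gripper open.
Joint ranges: [-3.12, 3.12], [-0.3, 2.06], [-1.34, 1.32], [0.26, 2.42], [-1.36, 4.5], [0.01, 1.98], [-2.84, 2.84]. Speed limits (rad/s): [2.79, 2.79, 3.14, 3.14, 3.14, 3.14, 3.14].

## Interface

Orientations are given as a rotation vector (axis times angle).
In Python, from bench import observe, snapshot, close_job, finger_overhang gives the robot as it stands.
- The arm moves only by the shell command python3 -m jog 'ROWS'. ROWS is JSON, a list of rows, each an object of numbers: "rx", "ry", "rz": the turn, a rotation vector about the tool's x, y, z in degrees; "x", "y", "z": the shift along the tool's x, y, z in cm; "hand": the closure, from 0 (fully open) to 1 (shut). In form: [{"rx": .., "ry": .., "rz": .., "x": .., "y": .., "z": .., "hand": ..}, ...]. A call has 1 to 5 rows; each row is the pose to reach, as a shift and turn from the pose commanded when the call began, along the tool's axes at that moment; what a row does not reach only later rows make up. A row lasts 1/12 s, in which the tool goes at most 41.7 mm and 7.16 degrees, less where a joint would pass 70% of its speed; a pose out of reach is approached as far as the arm can. A call with a gripper value outside its range is refused whole. The fingers move at their own pace and stop on an object; the grip force is fixed at half the most. Time passes only in rows, so rows that repeat a pose let the fingers close. It gives the time, the measured TCP pose, the force, the opening and the grip force at its end, in the units of the state.
- observe(): the state, without advancing time (a new reading comes with each control period).
- snapshot(name): name is "scene" or "top" or "wrist"; returns a dict with "frame" (384x512x3 uint8, red, green, blue), "intrinsics" (3x3 intrinsics, pixels), "cam_to_world" (4x4, takes a point from camera to world coordinates). Camera axes: x right, y down, z forward; pixel columns grow to the right and rows downward; lengths in m; the calibration is good to about 2 mm. A picture is of the moment at which its call begins. There is no depth.
- close_job(): hands the job in; it is judged then, once.
The state is a dict: "clock": time; "q": joint angles; "qvel": joint speeds; "effort": joint torques, N m; "tcp_pos": TCP position; "orientation": TCP orientation; "wrist_force": force on the tool from outside, world axes, zero at the start; "torque": the same for the moment, N m; "gripper_width": finger opening in m; "gripper_force": force on a finger pad.
Only numpy, scipy, OpenCV 4.12 (cv2) and the standard library are available. Lean on these libraries where they do the work, as an engineer would, in place of code of your own. Each camera call takes 0.05 s, during which the arm holds its last target. There are 200 camera calls.

## Task

Dry-fit the wide rail of the stool into the leg held in the vice: lift that rail out of the slotted rack, feel its lower tenon into the leg's mortise and press it fully home without forcing the joint, until its shoulders sit tight on the leg all round. Let go and leave it standing upright by itself; leave the narrow rails in the rack and the mallet and chisel where they are.

Things in the scene. Friction and masses are not known exactly. Their poses are not given: they have to be found in the camera images.
- vice: Bench-top vice, fixed: two dark wooden jaws along its y (340 and 380 long, 110 high), two dark handwheels on its robot side. Origin on the bench under the middle of the clamping gap; x across the jaws, away from the robot, y along them, z up. It holds a brown stool leg, 45 x 45 in section, 405 long, lying along y between the jaws, centre line at x = 0, flat level top face at z = 122 mm.
- mouth (a point): Point fixed to the vice at (0, -50, 122) mm in its frame, on the leg's top face: about where the leg's mortise opens. The leg was clamped by eye, so the true mortise centre lies up to 20 mm to either side of this point along the jaws (vice y), and exactly on the leg's centre line. That shift is not reported: find it by sight or by feel with the tenon.
- mortise_floor (a point): Point fixed to the vice, 30 mm under the one before. The mortise is a rectangular blind hole, 14 (vice x) by 46 (vice y), 30 deep, upright walls, its centre 45 from the leg's -y end. Once the tip is about 14 deep the two long cheeks press springily on the tenon: pushing it straight home takes roughly 3 to 15 N; held crooked or off centre it binds. Sizes in mm.
- rail_mid (a point): Centre (half-way up) of the wide rail to be fitted: brown wood, 60 (y) wide, 22 (x) thick, 170 tall (z, up as it stands in the rack), about 130 g. Plain body 120 tall, from 60 below to 60 above this point, then a centred tenon 25 long at each end. Fully home, this point is 60 above the leg's top face. Either way round fits. Hold the upper half of the body, across width or thickness. Sizes in mm.
- rail_tip (a point): Tip of the wide rail's lower tenon, 85 mm below its centre. The tenon is 12 (x) by 44 (y) mm and 25 mm long up to the shoulders; its last 6 mm taper to 7 by 41 mm. Its width (y) must lie along the jaws.
- rack: Plywood rack fixed to the bench, 250 (x) by 110 (y) mm, origin under its centre. On its 10 mm base are three slots at x = -75, 0 and 75 mm, each 25 mm wide between walls 64 mm long (y) that reach 70 mm above the bench. A rail stands upright on its tenon tip in each slot, its width along y; which rail is in which slot varies.
- slat_a_mid (a point): Centre of a narrow rail (36 wide, 22 thick, 170 mm tall, otherwise like the wide one) standing in the rack: leave it there.
- slat_b_mid (a point): Centre of the second narrow rail, the same as the first: leave it there.
- mallet_mid (a point): Centre of the head of a wooden mallet lying on the bench beyond the vice, head 62 x 115 x 60 mm, handle 230 mm long: leave it alone.
- chisel_mid (a point): Middle of a chisel lying on the bench beyond the rack, 260 mm long, red handle: leave it alone.
Mind the look-alikes: they are no part of the job. Leave any orange or yellow look-alike of the part that bears rail_mid alone.

How it is judged:
At the end, for the whole second after the job is handed in: The wide rail stands by itself in the leg's mortise, at rest: shoulders within 2.5 mm of the leg's top face, its centre within 6 mm of the leg's centre line and over the mortise, upright within 0.06 rad, its width along the leg within 0.08 rad. The robot has let go (z of rail_mid in the frame of vice between 0.1795 and 0.1845 m and x of rail_mid in the frame of vice between -0.006 and 0.006 m and y of rail_mid in the frame of vice between -0.074 and -0.026 m and angle between rail_mid's own z axis and vertical below 0.06 rad and angle between the y axis of rail_mid and the y axis of vice, either way round below 0.08 rad and linear speed of rail below 0.02 m/s and angular speed of rail below 0.1 rad/s); the robot touches nothing.
It fails at once if the joint is forced: the rail is pressed on the leg or the vice with more than 60 N (contact force between rail and vice above 60 N).
It fails at once if a narrow rail is moved or tipped in the rack (distance of any of slat_a_mid, slat_b_mid from where it was at the start of the episode above 0.03 m).
It fails at once if the mallet or the chisel is moved (distance of any of mallet_mid, chisel_mid from where it was at the start of the episode above 0.03 m).
It also fails if it takes over 61 s, if anything falls off the work surface, if the arm or the gripper's body presses on something with over 40 N, if the wrist force passes 120 N, or if a joint passes its speed limit or range.

## Working session

There is one attempt and no reset: what is moved stays moved. The work goes in short steps, Python scripts to look and compute and a shell command to move; the robot and the scene stay as the last step left them, time stands still between calls to the robot, and variables do not carry over. Pictures are saved under pics/ and viewed, at most 10 in all, crops included, and the job is handed in when it is done.

```bash
mkdir -p pics; ls; python3 - <<'E'
from bench import observe, snapshot, finger_overhang
import cv2,numpy as np,pickle
print(observe(), finger_overhang)
d={}
for n in("scene","top"):
    s=snapshot(n); d[n]=s; print(n,s["intrinsics"].round(1).tolist(),s["cam_to_world"].round(3).tolist())
pickle.dump(d,open("s0.pkl","wb"))
cv2.imwrite("pics/a.png",np.vstack([d["scene"]["frame"],])[:,:,::-1])
cv2.imwrite("pics/b.png",d["top"]["frame"][:,:,::-1])
E
```

```text
pics
{'clock': 0.0, 'q': array([ 1.09549695,  0.61593892, -0.01262033,  1.42493393,  0.00810287,
        1.10342018, -0.04041093]), 'qvel': array([ 0.00041154, -0.00034692,  0.00191574, -0.00076505,  0.00015754,
       -0.00048188, -0.00040231]), 'effort': array([ 2.29174793e-04, -4.69210911e+01,  2.59594973e-01, -1.71030557e+01,
        1.00073472e-02,  9.75215051e-03, -1.12027601e-05]), 'tcp_pos': array([ 0.28171783, -0.58496787,  0.25211368]), 'orientation': array([-3.06029509e+00, -6.98590265e-01,  9.87226455e-04]), 'wrist_force': array([0.36406324, 0.03818249, 0.3181366 ]), 'torque': array([-0.00914203, -0.02445031, -0.04750339]), 'gripper_force': 0.0, 'gripper_width': 0.08529918536810516} 0.022
scene [[409.0, 0.0, 250.5], [0.0, 409.0, 188.8], [0.0, 0.0, 1.0]] [[-0.648, 0.486, -0.587, 1.21], [0.762, 0.43, -0.485, 0.436], [0.017, -0.761, -0.649, 0.759], [0.0, 0.0, 0.0, 1.0]]
top [[376.2, 0.0, 251.1], [0.0, 376.2, 188.6], [0.0, 0.0, 1.0]] [[-0.012, -0.992, 0.124, 0.452], [-1.0, 0.011, -0.007, -0.087], [0.006, -0.124, -0.992, 1.048], [0.0, 0.0, 0.0, 1.0]]
```

View pics/a.png

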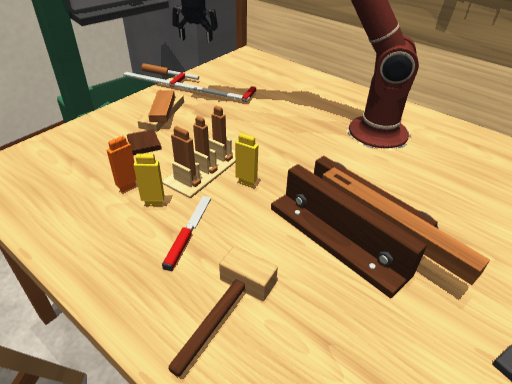

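View pics/b.png

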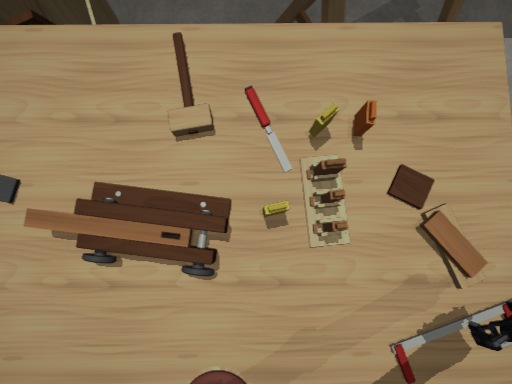

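The scene view shows the rack with three rails around (200,145). The wide one is nearest the camera at (183,155), and the leg's mortise is visible at (341,180). In the top view the wide rail is at about (328,168) and the mortise at (178,236). I'll enlarge both next.

```bash
python3 - <<'E'
import cv2,numpy as np,pickle
d=pickle.load(open("s0.pkl","rb"))
t=d["top"]["frame"][:,:,::-1]
a=cv2.resize(t[145:255,290:365],None,fx=5,fy=5,interpolation=cv2.INTER_CUBIC)
b=cv2.resize(t[180:280,70:235],None,fx=2.5,fy=2.5,interpolation=cv2.INTER_CUBIC)
c=np.zeros((550,800,3),np.uint8); c[:550,:375]=a; c[:250,380:380+412]=b
s=d["scene"]["frame"][:,:,::-1]
e=cv2.resize(s[100:200,165:245],None,fx=3,fy=3,interpolation=cv2.INTER_CUBIC); c[250:550,380:620]=e
cv2.imwrite("pics/c.png",c)
E
```

```text
(no output)
```

View pics/c.png

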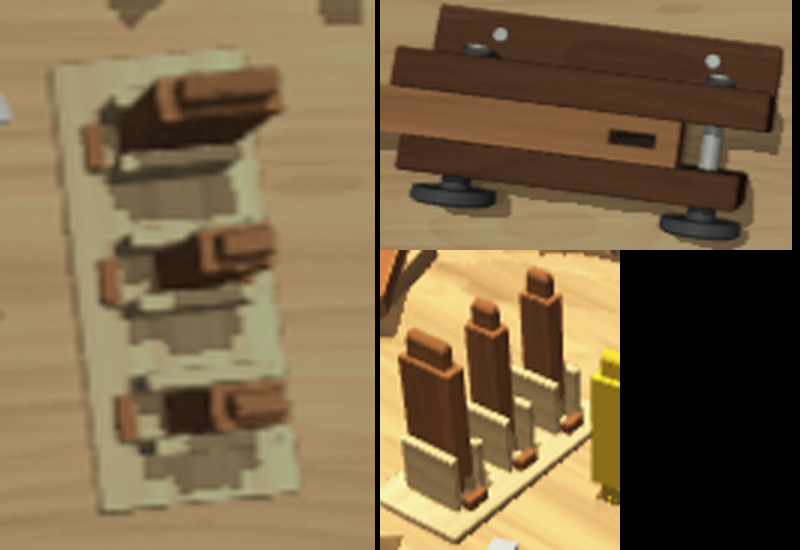

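The enlarged view shows the wide rail's upper tenon top centred near (335.8,162) in the top image. The mortise mouth is centred near (171,235), and the leg's edges slope about 7°.

```bash
cat > h.py <<'E'
import numpy as np
from scipy.spatial.transform import Rotation as R
def ray(s,p,z):
    K=s["intrinsics"];T=s["cam_to_world"]
    d=T[:3,:3]@np.linalg.solve(K,[p[0],p[1],1.]); o=T[:3,3]
    return o+d*(z-o[2])/d[2]
def proj(s,P):
    T=s["cam_to_world"]; c=T[:3,:3].T@(np.asarray(P)-T[:3,3]); u=s["intrinsics"]@c; return u[:2]/u[2]
def delta(obs,target,yaw=None):
    """shift in tool axes (cm) and rz (deg) bringing tool y axis to yaw (deg, mod 180); also tilt"""
    r=R.from_rotvec(obs["orientation"]); M=r.as_matrix()
    sh=M.T@(np.asarray(target)-obs["tcp_pos"])*100
    out=[sh.round(2).tolist()]
    if yaw is not None:
        y=np.array([np.cos(np.radians(yaw)),np.sin(np.radians(yaw)),0]); 
        if y@M[:,1]<0:y=-y
        z=np.array([0,0,-1.]); G=np.c_[np.cross(y,z),y,z]
        out.append(np.degrees(R.from_matrix(M.T@G).as_rotvec()).round(2).tolist())
    return out
E
python3 - <<'E'
from h import *; import pickle; from bench import observe
d=pickle.load(open("s0.pkl","rb")); t=d["top"]
A=lambda u,v:(290+u/5,145+v/5); B=lambda u,v:(70+(u-380)/2.5,180+v/2.5)
ang=lambda a,b:np.degrees(np.arctan2(*(b-a)[1::-1]))
c=[ray(t,A(*p),.01) for p in((50,65),(243,50),(298,490),(100,512))]
print("rack",np.mean(c,0),ang(c[3],c[0]),ang(c[2],c[1]),ang(c[0],c[1])+90)
rt=ray(t,A(229,85),.18);print("railtop",rt,ang(ray(t,A(182,82),.18),ray(t,A(275,70),.18)))
m=ray(t,B(632.5,137.5),.122);print("mort",m)
print("leg",ang(ray(t,B(683,122),.122),ray(t,B(380,85),.122)),ang(ray(t,B(678,167),.122),ray(t,B(380,130),.122)))
e=(ray(t,B(683,122),.122)+ray(t,B(678,167),.122))/2;print("end",e,np.linalg.norm(e-m))
s=d["scene"];print("scene px",proj(s,rt),proj(s,m))
print(delta(observe(),rt+[0,0,.06],90-0))
E
```

```text
rack [ 0.54697325 -0.29812791  0.01      ] 4.697702736627004 4.704716209632358 3.9206040572836116
railtop [ 0.62119443 -0.29345837  0.18      ] -83.1551913753558
mort [0.45559949 0.10271109 0.122     ]
leg 82.42948161450502 82.34081904432892
end [0.44834272 0.05582703 0.122     ] 0.04744234436367788
scene px [180.73560639 128.05436978] [340.83906229 178.47785701]
[[43.24, -11.54, 1.25], [-0.13, 0.03, 25.72]]
```

```bash
python3 - <<'E'
from h import *; from bench import observe
print(delta(observe(),[.6210,-.2925,.255],4.5))
E
```

```text
[[43.26, -11.63, -0.25], [-0.12, -0.08, -68.78]]
```

```bash
python3 -m jog '[{"rz":-34,"x":20,"y":-5.4,"z":-0.2,"hand":0.4},{"rz":-34,"x":20,"y":-5.4,"z":-0.2,"hand":0.4},{"rz":-34,"x":20,"y":-5.4,"z":-0.2,"hand":0.4},{"rz":-34,"x":20,"y":-5.4,"z":-0.2,"hand":0.4},{"rz":-34,"x":20,"y":-5.4,"z":-0.2,"hand":0.4}]'; python3 - <<'E'
from h import *; from bench import observe
print(delta(observe(),[.6210,-.2925,.255],4.5))
E
```

```text
[[43.26, -11.63, -0.25], [-0.12, -0.08, -68.78]]schema error: expected keys rx, ry, rz, x, y, z, hand
```

All keys are required.

```bash
python3 -m jog '[{"rx":0,"ry":0,"rz":-34,"x":20,"y":-5.4,"z":-0.2,"hand":0.4},{"rx":0,"ry":0,"rz":-34,"x":20,"y":-5.4,"z":-0.2,"hand":0.4},{"rx":0,"ry":0,"rz":-34,"x":20,"y":-5.4,"z":-0.2,"hand":0.4},{"rx":0,"ry":0,"rz":-34,"x":20,"y":-5.4,"z":-0.2,"hand":0.4},{"rx":0,"ry":0,"rz":-34,"x":20,"y":-5.4,"z":-0.2,"hand":0.4}]'; python3 - <<'E'
from h import *; from bench import observe
print(delta(observe(),[.6210,-.2925,.255],4.5))
E
```

```text
clock: 0.52
tcp_pos: [0.4399, -0.4483, 0.2549]
orientation: [-2.719, -1.571, -0.0]
wrist_force: [0.5, -0.4, -0.5]
gripper_width: 0.0512
gripper_force: 0.0
[[22.54, 7.91, 0.0], [-0.04, -0.05, -34.45]]
```

```bash
python3 -m jog '[{"rx":0,"ry":0,"rz":-30,"x":19,"y":6.6,"z":0,"hand":0.4},{"rx":0,"ry":0,"rz":-30,"x":19,"y":6.6,"z":0,"hand":0.4},{"rx":0,"ry":0,"rz":-30,"x":19,"y":6.6,"z":0,"hand":0.4},{"rx":0,"ry":0,"rz":-34.4,"x":19,"y":6.6,"z":0,"hand":0.4},{"rx":0,"ry":0,"rz":-34.4,"x":19,"y":6.6,"z":0,"hand":0.4}]'; python3 - <<'E'
from h import *; from bench import observe,snapshot; import cv2
print(delta(observe(),[.6210,-.2925,.255],4.5))
s=snapshot("wrist");cv2.imwrite("pics/d.png",s["frame"][:,:,::-1])
import pickle;pickle.dump(s,open("s1.pkl","wb"))
print(proj(s,[.621,-.2925,.18]),proj(s,[.621,-.2925,.155]))
E
```

```text
clock: 0.93
tcp_pos: [0.5936, -0.316, 0.2548]
orientation: [-2.13, -2.308, -0.003]
wrist_force: [1.1, 0.6, -0.9]
gripper_width: 0.0512
gripper_force: 0.0
[[2.13, 2.92, -0.01], [0.02, -0.12, 0.09]]
[291.65054626 192.45380248] [287.32958446 182.63416319]
```

View pics/d.png

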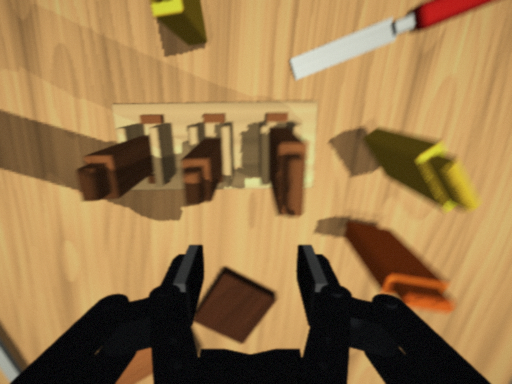

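The wrist view shows the wide rail on the right side of the rack, with its tenon top around (290,187). That is within a few mm of the predicted (291.6,192), so I'll move above it and descend.

```bash
python3 -m jog '[{"rx":0,"ry":0,"rz":0,"x":2.1,"y":2.9,"z":0,"hand":0.4},{"rx":0,"ry":0,"rz":0,"x":2.1,"y":2.9,"z":0,"hand":0.4},{"rx":0,"ry":0,"rz":0,"x":2.1,"y":2.9,"z":3,"hand":0.4},{"rx":0,"ry":0,"rz":0,"x":2.1,"y":2.9,"z":5,"hand":0.4},{"rx":0,"ry":0,"rz":0,"x":2.1,"y":2.9,"z":5,"hand":0.4}]'; python3 - <<'E'
from h import *; from bench import observe,snapshot; import cv2,pickle
print(delta(observe(),[.6210,-.2925,.137],4.5))
s=snapshot("wrist");cv2.imwrite("pics/e.png",s["frame"][:,:,::-1]);pickle.dump(s,open("s2.pkl","wb"))
print(proj(s,[.621,-.2925,.18]),proj(s,[.621,-.2925,.155]))
E
```

```text
clock: 1.4
tcp_pos: [0.6157, -0.2955, 0.1996]
orientation: [-2.133, -2.292, 0.007]
wrist_force: [-1.1, 0.8, -1.6]
gripper_width: 0.0514
gripper_force: 0.0
[[0.24, 0.62, 6.25], [-0.6, -0.27, -0.38]]
[261.37856533 255.93919167] [260.29622731 235.55140128]
```

View pics/e.png

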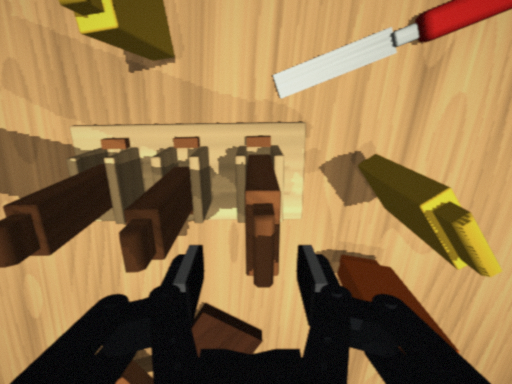

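The wrist view shows the rail between the finger lanes, with the tenon at u≈263. I'll check its extent in v numerically and continue down.

```bash
python3 - <<'E'
from h import *; import pickle,cv2; from bench import observe
s=pickle.load(open("s2.pkl","rb"))
a=np.radians(4.5); ex=np.array([np.cos(a),np.sin(a),0]);ey=np.array([-ex[1],ex[0],0])
c=np.array([.621,-.2925,0])
for n,w,z in(("tip",.0205,.18),("ten6",.022,.174),("should",.03,.155)):
  print(n,[proj(s,c+ey*k*w+[0,0,z]).round().tolist() for k in(1,-1)])
f=s["frame"];cv2.imwrite("pics/f.png",cv2.resize(f[140:300,200:330,::-1],None,fx=4,fy=3.7,interpolation=cv2.INTER_CUBIC))
E
```

```text
tip [[262.0, 222.0], [261.0, 287.0]]
ten6 [[261.0, 215.0], [261.0, 283.0]]
should [[261.0, 190.0], [260.0, 276.0]]
```

View pics/f.png

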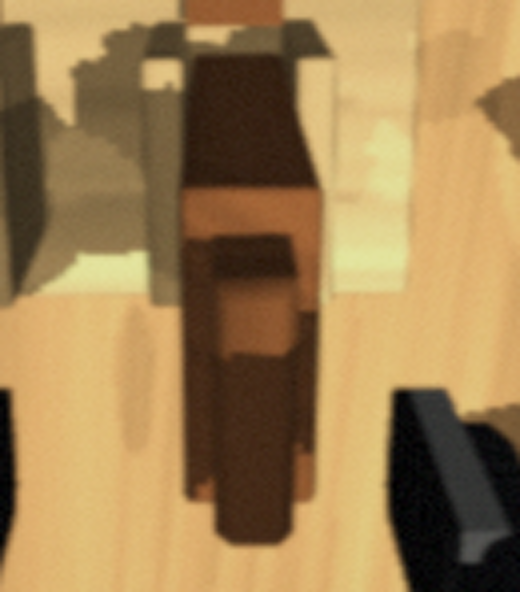

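The crop shows tip v 214–287 and shoulders 190–275, matching the prediction to about 1 mm. Descending.

```bash
python3 -m jog '[{"rx":0,"ry":0,"rz":0,"x":0,"y":0.1,"z":0,"hand":0.4},{"rx":0,"ry":0,"rz":0,"x":0,"y":0.1,"z":2.5,"hand":0.4},{"rx":0,"ry":0,"rz":0,"x":0,"y":0.1,"z":5,"hand":0.4},{"rx":0,"ry":0,"rz":0,"x":0,"y":0.1,"z":6.6,"hand":0.4},{"rx":0,"ry":0,"rz":0,"x":0,"y":0.1,"z":6.6,"hand":0.4}]'; python3 - <<'E'
from h import *; from bench import observe,snapshot
print(delta(observe(),[.6210,-.2925,.137],4.5))
E
```

```text
clock: 1.87
tcp_pos: [0.6185, -0.2961, 0.1371]
orientation: [-2.138, -2.296, 0.003]
wrist_force: [0.0, -0.5, -0.8]
gripper_width: 0.0514
gripper_force: 0.0
[[0.34, 0.28, 0.01], [-0.25, -0.12, -0.41]]
```

```bash
python3 -m jog '[{"rx":0,"ry":0,"rz":0,"x":0,"y":0,"z":0,"hand":0.4},{"rx":0,"ry":0,"rz":0,"x":0,"y":0,"z":0,"hand":0.4},{"rx":0,"ry":0,"rz":0,"x":0,"y":0,"z":0,"hand":0.4}]'; python3 - <<'E'
from h import *; from bench import observe,snapshot
print(delta(observe(),[.6215,-.2925,.137],4.5))
E
```

```text
clock: 2.12
tcp_pos: [0.6215, -0.2967, 0.142]
orientation: [2.138, 2.296, 0.003]
wrist_force: [-0.1, -0.0, 0.7]
gripper_width: 0.0512
gripper_force: 0.0
[[0.42, 0.03, 0.49], [0.25, 0.11, -0.4]]
```

```bash
python3 -m jog '[{"rx":0,"ry":0,"rz":-0.4,"x":0.4,"y":0,"z":0.4,"hand":0.4},{"rx":0,"ry":0,"rz":-0.4,"x":0.4,"y":0,"z":0.4,"hand":0.5},{"rx":0,"ry":0,"rz":-0.4,"x":0.4,"y":0,"z":0.4,"hand":0.6},{"rx":0,"ry":0,"rz":-0.4,"x":0.4,"y":0,"z":0.4,"hand":0.7},{"rx":0,"ry":0,"rz":-0.4,"x":0.4,"y":0,"z":0.4,"hand":1}]'; python3 -m jog '[{"rx":0,"ry":0,"rz":0,"x":0,"y":0,"z":0,"hand":1},{"rx":0,"ry":0,"rz":0,"x":0,"y":0,"z":0,"hand":1},{"rx":0,"ry":0,"rz":0,"x":0,"y":0,"z":0,"hand":1},{"rx":0,"ry":0,"rz":0,"x":0,"y":0,"z":0,"hand":1}]'; python3 - <<'E'
from h import *; from bench import observe,snapshot
print(delta(observe(),[.6215,-.2925,.137],4.5))
E
```

```text
clock: 2.53
tcp_pos: [0.6206, -0.2923, 0.1359]
orientation: [2.131, 2.306, 0.002]
wrist_force: [1.2, -0.3, -0.9]
gripper_width: 0.0215
gripper_force: 59.0
clock: 2.87
tcp_pos: [0.6203, -0.2923, 0.1357]
orientation: [2.131, 2.306, 0.001]
wrist_force: [1.5, 0.9, 2.2]
gripper_width: 0.0212
gripper_force: 59.5
[[-0.03, 0.11, -0.13], [0.09, 0.02, 0.02]]
```

```bash
python3 -m jog '[{"rx":0,"ry":0,"rz":0,"x":0,"y":0,"z":-2,"hand":1},{"rx":0,"ry":0,"rz":0,"x":0,"y":0,"z":-5,"hand":1},{"rx":0,"ry":0,"rz":0,"x":0,"y":0,"z":-9,"hand":1},{"rx":0,"ry":0,"rz":0,"x":0,"y":0,"z":-13,"hand":1},{"rx":0,"ry":0,"rz":0,"x":0,"y":0,"z":-17,"hand":1}]';python3 -m jog '[{"rx":0,"ry":0,"rz":0,"x":0,"y":0,"z":-2,"hand":1},{"rx":0,"ry":0,"rz":0,"x":0,"y":0,"z":-3,"hand":1},{"rx":0,"ry":0,"rz":0,"x":0,"y":0,"z":-3,"hand":1}]'; python3 - <<'E'
from h import *; from bench import observe,snapshot
print(delta(observe(),[.4556,.1027,.335],-7.6))
E
```

```text
clock: 3.28
tcp_pos: [0.6183, -0.2922, 0.3058]
orientation: [-2.13, -2.304, 0.003]
wrist_force: [0.3, -0.5, -1.8]
gripper_width: 0.0214
gripper_force: 59.8
clock: 3.53
tcp_pos: [0.6199, -0.2925, 0.3372]
orientation: [2.131, 2.305, 0.001]
wrist_force: [0.7, -0.0, -0.8]
gripper_width: 0.0215
gripper_force: 59.8
[[40.68, -13.29, 0.13], [0.15, 0.07, 12.1]]
```

```bash
python3 -m jog '[{"rx":0,"ry":0,"rz":2,"x":1.5,"y":-0.5,"z":0,"hand":1},{"rx":0,"ry":0,"rz":4,"x":4,"y":-1.3,"z":0,"hand":1},{"rx":0,"ry":0,"rz":6,"x":7.5,"y":-2.45,"z":0,"hand":1},{"rx":0,"ry":0,"rz":6,"x":11,"y":-3.6,"z":0,"hand":1},{"rx":0,"ry":0,"rz":6,"x":14.5,"y":-4.75,"z":0,"hand":1}]'; python3 -m jog '[{"rx":0,"ry":0,"rz":2,"x":3.5,"y":-0.8,"z":0,"hand":1},{"rx":0,"ry":0,"rz":4,"x":7,"y":-1.6,"z":0,"hand":1},{"rx":0,"ry":0,"rz":6,"x":10.5,"y":-2.4,"z":0,"hand":1},{"rx":0,"ry":0,"rz":6,"x":14,"y":-3.2,"z":0,"hand":1},{"rx":0,"ry":0,"rz":6,"x":16.5,"y":-3.7,"z":0,"hand":1}]'; python3 - <<'E'
from h import *; from bench import observe,snapshot
print(delta(observe(),[.4556,.1027,.335],-7.6))
E
```

```text
clock: 3.95
tcp_pos: [0.5583, -0.1502, 0.3316]
orientation: [-2.247, -2.187, 0.006]
wrist_force: [1.6, -0.1, -1.7]
gripper_width: 0.0215
gripper_force: 59.8
clock: 4.37
tcp_pos: [0.5253, 0.018, 0.3325]
orientation: [-2.354, -2.072, 0.007]
wrist_force: [0.2, 0.8, -0.7]
gripper_width: 0.0212
gripper_force: 59.7
[[7.52, -7.98, -0.19], [-0.42, -0.02, 0.33]]
```

```bash
python3 -m jog '[{"rx":0,"ry":0,"rz":0,"x":2.5,"y":-2.6,"z":0,"hand":1},{"rx":0,"ry":0,"rz":0,"x":4.8,"y":-5.2,"z":1,"hand":1},{"rx":0,"ry":0,"rz":0,"x":6.6,"y":-7.2,"z":2.5,"hand":1},{"rx":0,"ry":0,"rz":0,"x":7.2,"y":-7.8,"z":3.5,"hand":1},{"rx":0,"ry":0,"rz":0,"x":7.2,"y":-7.8,"z":3.5,"hand":1}]'; python3 -m jog '[{"rx":0,"ry":0,"rz":0,"x":0,"y":0,"z":0,"hand":1},{"rx":0,"ry":0,"rz":0,"x":0,"y":0,"z":0,"hand":1},{"rx":0,"ry":0,"rz":0,"x":0,"y":0,"z":0,"hand":1}]'; python3 - <<'E'
from h import *; from bench import observe,snapshot; import cv2,pickle
o=observe();print(delta(o,[.4556,.1027,.265],-7.6))
s=snapshot("wrist");pickle.dump((o,s),open("s3.pkl","wb"));t=snapshot("scene");pickle.dump(t,open("s4.pkl","wb"))
c=np.hstack([s["frame"],cv2.resize(t["frame"][90:282,270:414],(288,384),interpolation=cv2.INTER_CUBIC)])
cv2.imwrite("pics/g.png",c[:,:,::-1])
print(proj(s,[.4556,.1027,.122]),proj(t,[.4556,.1027,.122]))
E
```

```text
clock: 4.78
tcp_pos: [0.4553, 0.0974, 0.2963]
orientation: [-2.351, -2.075, 0.015]
wrist_force: [-0.4, -0.1, -2.3]
gripper_width: 0.0211
gripper_force: 59.8
clock: 5.03
tcp_pos: [0.4613, 0.0945, 0.3002]
orientation: [2.365, 2.068, -0.0]
wrist_force: [0.4, -0.9, -1.5]
gripper_width: 0.0215
gripper_force: 59.9
[[0.74, -0.67, 3.52], [0.01, 0.02, -0.06]]
[244.32391406 174.11063446] [340.83508341 178.47609228]
```

View pics/g.png

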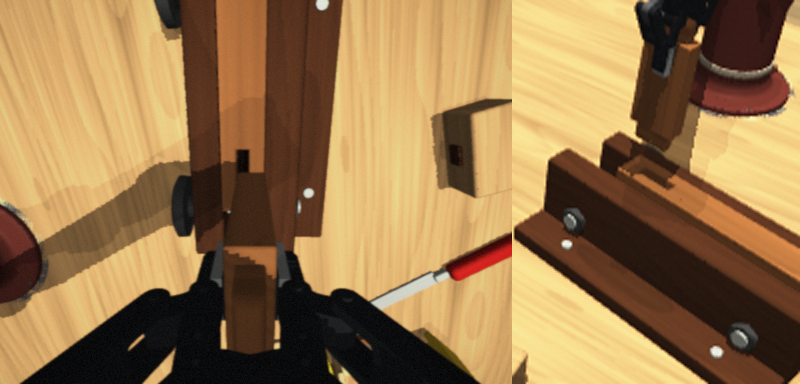

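The wrist view shows the leg running straight up the image, edges u≈218 and 266, so yaw is aligned. The mortise's far end is at about (243,150), with the rail hiding the rest. I'll compare that numerically.

```bash
python3 - <<'E'
from h import *; import pickle,cv2
o,s=pickle.load(open("s3.pkl","rb"))
a=np.radians(82.4);d=np.array([np.cos(a),np.sin(a),0]);n=np.array([d[1],-d[0],0]);m=np.array([.4556,.1027,.122])
print(proj(s,m+.023*d),[proj(s,m+k*.0225*n+.06*d).round(1) for k in(-1,1)])
g=cv2.cvtColor(s["frame"],cv2.COLOR_RGB2GRAY).astype(int)
print(g[142:162,243]); print(g[155,232:256]); 
for v in(60,130): print(v,[s["frame"][v,u].tolist() for u in ()],g[v,210:225],g[v,258:274])
for v in(60,130):
  ed=np.argsort(-np.abs(np.diff(g[v,205:280])))[:4]+205; print(v,ed)
E
```

```text
[244.18003187 152.62747054] [array([221.4, 115.7]), array([266.5, 115.7])]
[112 111 110 109 111 111 103  72  28   7  18   9  14  14  12  15  11  18
  14  11]
[118 118 107  86  66  39  19  19  14  13  18  14   9   9   8   9  41  76
 104 117 115 116 115 115]
60 [] [ 55  56  60  63  62  57  51  76 112 131 133 135 133 131 130] [120 123 121 121 124 122 116  99  70  56  58  61  60  62  59  60]
130 [] [ 53  55  57  56  54  57  57  53  51  63 100 124 126 124 118] [115 114 117 116 113 110  87  59  45  50  52  54  55  58  56  58]
60 [217 265 216 218]
130 [219 264 220 263]
```

```bash
python3 -m jog '[{"rx":0,"ry":0,"rz":0,"x":0.9,"y":-0.7,"z":0,"hand":1},{"rx":0,"ry":0,"rz":0,"x":0.9,"y":-0.7,"z":1.5,"hand":1},{"rx":0,"ry":0,"rz":0,"x":0.9,"y":-0.7,"z":3,"hand":1},{"rx":0,"ry":0,"rz":0,"x":0.9,"y":-0.7,"z":4,"hand":1},{"rx":0,"ry":0,"rz":0,"x":0.9,"y":-0.7,"z":4,"hand":1}]'; python3 -m jog '[{"rx":0,"ry":0,"rz":0,"x":0,"y":0,"z":0,"hand":1},{"rx":0,"ry":0,"rz":0,"x":0,"y":0,"z":0,"hand":1},{"rx":0,"ry":0,"rz":0,"x":0,"y":0,"z":0,"hand":1},{"rx":0,"ry":0,"rz":0,"x":0,"y":0,"z":0,"hand":1},{"rx":0,"ry":0,"rz":0,"x":0,"y":0,"z":0,"hand":1}]'; python3 - <<'E'
from h import *; from bench import observe,snapshot; import cv2,pickle
o=observe();print(delta(o,[.4548,.1044,.25],-7.6))
E
```

```text
clock: 5.55
tcp_pos: [0.453, 0.1059, 0.2587]
orientation: [-2.359, -2.071, 0.006]
wrist_force: [-0.5, -0.0, -1.7]
gripper_width: 0.0212
gripper_force: 59.6
clock: 5.97
tcp_pos: [0.4548, 0.1059, 0.2609]
orientation: [2.361, 2.071, 0.002]
wrist_force: [-0.6, -0.7, -1.4]
gripper_width: 0.0211
gripper_force: 59.6
[[-0.15, 0.02, 1.09], [0.07, -0.03, 0.11]]
```

```bash
python3 -m jog '[{"rx":0,"ry":0,"rz":0,"x":-0.1,"y":0,"z":0.4,"hand":1},{"rx":0,"ry":0,"rz":0,"x":-0.1,"y":0,"z":0.8,"hand":1},{"rx":0,"ry":0,"rz":0,"x":-0.1,"y":0,"z":1.1,"hand":1},{"rx":0,"ry":0,"rz":0,"x":-0.1,"y":0,"z":1.1,"hand":1},{"rx":0,"ry":0,"rz":0,"x":-0.1,"y":0,"z":1.1,"hand":1}]'; python3 -m jog '[{"rx":0,"ry":0,"rz":0,"x":0,"y":0,"z":0.1,"hand":1},{"rx":0,"ry":0,"rz":0,"x":0,"y":0,"z":0.2,"hand":1},{"rx":0,"ry":0,"rz":0,"x":0,"y":0,"z":0.3,"hand":1},{"rx":0,"ry":0,"rz":0,"x":0,"y":0,"z":0.4,"hand":1},{"rx":0,"ry":0,"rz":0,"x":0,"y":0,"z":0.4,"hand":1}]'; python3 - <<'E'
from h import *; from bench import observe
o=observe();print(delta(o,[.4548,.1044,.25],-7.6),o["wrist_force"],o["torque"])
E
```

```text
clock: 6.38
tcp_pos: [0.4542, 0.1047, 0.249]
orientation: [-2.361, -2.071, 0.001]
wrist_force: [-0.0, 0.7, -1.6]
gripper_width: 0.0214
gripper_force: 59.7
clock: 6.8
tcp_pos: [0.4543, 0.1048, 0.2452]
orientation: [-2.361, -2.072, 0.0]
wrist_force: [0.1, -0.4, -1.4]
gripper_width: 0.0215
gripper_force: 59.7
[[-0.03, 0.06, -0.48], [-0.02, 0.0, 0.12]] [ 0.14283058 -0.37064636 -1.43050361] [ 0.0714375  -0.01836839 -0.03601908]
```

Tip is at ~0.1195 with no contact force, so it is likely entering the mouth. I'll keep lowering gently.

```bash
python3 -m jog '[{"rx":0,"ry":0,"rz":0,"x":0,"y":0,"z":0.1,"hand":1},{"rx":0,"ry":0,"rz":0,"x":0,"y":0,"z":0.2,"hand":1},{"rx":0,"ry":0,"rz":0,"x":0,"y":0,"z":0.3,"hand":1},{"rx":0,"ry":0,"rz":0,"x":0,"y":0,"z":0.3,"hand":1},{"rx":0,"ry":0,"rz":0,"x":0,"y":0,"z":0.3,"hand":1}]'; python3 -m jog '[{"rx":0,"ry":0,"rz":0,"x":0,"y":0,"z":0.1,"hand":1},{"rx":0,"ry":0,"rz":0,"x":0,"y":0,"z":0.2,"hand":1},{"rx":0,"ry":0,"rz":0,"x":0,"y":0,"z":0.3,"hand":1},{"rx":0,"ry":0,"rz":0,"x":0,"y":0,"z":0.3,"hand":1},{"rx":0,"ry":0,"rz":0,"x":0,"y":0,"z":0.3,"hand":1}]'
```

```text
clock: 7.22
tcp_pos: [0.4543, 0.105, 0.2423]
orientation: [-2.361, -2.072, -0.0]
wrist_force: [-0.2, -0.0, -1.7]
gripper_width: 0.0216
gripper_force: 59.9
clock: 7.63
tcp_pos: [0.4541, 0.1052, 0.2391]
orientation: [-2.361, -2.071, 0.0]
wrist_force: [-1.1, 1.7, -1.6]
gripper_width: 0.0218
gripper_force: 59.7
```

The tip is about 9 mm deep with small side forces, so it is in the mortise. Continuing.

```bash
python3 -m jog '[{"rx":0,"ry":0,"rz":0,"x":0,"y":0,"z":0.1,"hand":1},{"rx":0,"ry":0,"rz":0,"x":0,"y":0,"z":0.2,"hand":1},{"rx":0,"ry":0,"rz":0,"x":0,"y":0,"z":0.3,"hand":1},{"rx":0,"ry":0,"rz":0,"x":0,"y":0,"z":0.4,"hand":1},{"rx":0,"ry":0,"rz":0,"x":0,"y":0,"z":0.4,"hand":1}]'; python3 - <<'E'
from h import *; from bench import observe
o=observe();M=R.from_rotvec(o["orientation"]).as_matrix();print("tool F",M.T@o["wrist_force"],"T",M.T@o["torque"],delta(o,[.4548,.1044,.2227],-7.6))
E
```

```text
clock: 8.05
tcp_pos: [0.4541, 0.1051, 0.2351]
orientation: [-2.361, -2.071, 0.0]
wrist_force: [-2.3, 1.4, -0.1]
gripper_width: 0.0212
gripper_force: 60.0
tool F [ 1.05518076 -2.46490273  0.09911708] T [0.69551634 0.62493101 0.05489882] [[-0.06, 0.08, 1.24], [-0.04, -0.02, 0.13]]
```

```bash
python3 -m jog '[{"rx":0,"ry":0,"rz":0,"x":0.05,"y":-0.05,"z":0,"hand":1},{"rx":0,"ry":0,"rz":0,"x":0.05,"y":-0.05,"z":0.1,"hand":1},{"rx":0,"ry":0,"rz":0,"x":0.05,"y":-0.05,"z":0.2,"hand":1},{"rx":0,"ry":0,"rz":0,"x":0.05,"y":-0.05,"z":0.3,"hand":1},{"rx":0,"ry":0,"rz":0,"x":0.05,"y":-0.05,"z":0.3,"hand":1}]'; python3 - <<'E'
from h import *; from bench import observe
o=observe();M=R.from_rotvec(o["orientation"]).as_matrix();print("tool F",M.T@o["wrist_force"],"T",M.T@o["torque"],delta(o,[.4548,.1044,.2227],-7.6))
E
```

```text
clock: 8.47
tcp_pos: [0.4538, 0.1053, 0.2323]
orientation: [-2.362, -2.072, 0.0]
wrist_force: [-2.2, 2.5, 1.2]
gripper_width: 0.0212
gripper_force: 60.3
tool F [ 2.1585866  -2.49062213 -1.15861084] T [0.66740844 0.41217667 0.02636129] [[-0.08, 0.11, 0.96], [-0.02, 0.01, 0.11]]
```

```bash
python3 -m jog '[{"rx":0,"ry":0,"rz":0,"x":0.05,"y":-0.05,"z":0.1,"hand":1},{"rx":0,"ry":0,"rz":0,"x":0.05,"y":-0.05,"z":0.2,"hand":1},{"rx":0,"ry":0,"rz":0,"x":0.05,"y":-0.05,"z":0.3,"hand":1},{"rx":0,"ry":0,"rz":0,"x":0.05,"y":-0.05,"z":0.4,"hand":1},{"rx":0,"ry":0,"rz":0,"x":0.05,"y":-0.05,"z":0.4,"hand":1}]'; python3 - <<'E'
from h import *; from bench import observe
o=observe();M=R.from_rotvec(o["orientation"]).as_matrix();print("tool F",M.T@o["wrist_force"],"T",M.T@o["torque"],delta(o,[.4548,.1044,.2227],-7.6))
E
```

```text
clock: 8.88
tcp_pos: [0.4537, 0.1055, 0.2281]
orientation: [2.362, 2.071, -0.0]
wrist_force: [-1.5, -0.4, 0.8]
gripper_width: 0.0211
gripper_force: 60.1
tool F [-0.59980986 -1.47778603 -0.80196547] T [ 0.32517049  0.03468574 -0.03008114] [[-0.1, 0.12, 0.54], [0.02, 0.02, 0.1]]
```

Centred and easy at about 19.6 mm deep.

```bash
python3 -m jog '[{"rx":0,"ry":0,"rz":0,"x":0,"y":0,"z":0.1,"hand":1},{"rx":0,"ry":0,"rz":0,"x":0,"y":0,"z":0.2,"hand":1},{"rx":0,"ry":0,"rz":0,"x":0,"y":0,"z":0.3,"hand":1},{"rx":0,"ry":0,"rz":0,"x":0,"y":0,"z":0.4,"hand":1},{"rx":0,"ry":0,"rz":0,"x":0,"y":0,"z":0.4,"hand":1}]'; python3 -m jog '[{"rx":0,"ry":0,"rz":0,"x":0,"y":0,"z":0.05,"hand":1},{"rx":0,"ry":0,"rz":0,"x":0,"y":0,"z":0.1,"hand":1},{"rx":0,"ry":0,"rz":0,"x":0,"y":0,"z":0.1,"hand":1}]'
```

```text
clock: 9.3
tcp_pos: [0.4535, 0.1058, 0.224]
orientation: [-2.362, -2.072, 0.0]
wrist_force: [-1.5, -0.3, -0.6]
gripper_width: 0.0212
gripper_force: 59.8
clock: 9.55
tcp_pos: [0.4535, 0.1059, 0.2232]
orientation: [2.362, 2.072, -0.0]
wrist_force: [-0.5, 0.2, -0.2]
gripper_width: 0.0218
gripper_force: 60.0
```

```bash
python3 -m jog '[{"rx":0,"ry":0,"rz":0,"x":0,"y":0,"z":0.05,"hand":1},{"rx":0,"ry":0,"rz":0,"x":0,"y":0,"z":0.05,"hand":1},{"rx":0,"ry":0,"rz":0,"x":0,"y":0,"z":0.1,"hand":1},{"rx":0,"ry":0,"rz":0,"x":0,"y":0,"z":0.1,"hand":1}]';python3 -m jog '[{"rx":0,"ry":0,"rz":0,"x":0,"y":0,"z":0.05,"hand":1},{"rx":0,"ry":0,"rz":0,"x":0,"y":0,"z":0.05,"hand":1},{"rx":0,"ry":0,"rz":0,"x":0,"y":0,"z":0.1,"hand":1},{"rx":0,"ry":0,"rz":0,"x":0,"y":0,"z":0.1,"hand":1}]'
```

```text
clock: 9.88
tcp_pos: [0.4536, 0.106, 0.2227]
orientation: [2.362, 2.072, 0.0]
wrist_force: [-1.2, 0.3, 3.8]
gripper_width: 0.0212
gripper_force: 60.3
clock: 10.22
tcp_pos: [0.4537, 0.106, 0.2226]
orientation: [2.361, 2.071, 0.001]
wrist_force: [-2.6, -1.2, 10.1]
gripper_width: 0.0212
gripper_force: 61.3
```

Seated: TCP stopped at 0.2226, as predicted, with force rising to ~11 N. One slight extra press, then relax and open.

```bash
python3 -m jog '[{"rx":0,"ry":0,"rz":0,"x":0,"y":0,"z":0.1,"hand":1},{"rx":0,"ry":0,"rz":0,"x":0,"y":0,"z":0.1,"hand":1}]';python3 -m jog '[{"rx":0,"ry":0,"rz":0,"x":0,"y":0,"z":-0.15,"hand":1},{"rx":0,"ry":0,"rz":0,"x":0,"y":0,"z":-0.15,"hand":0.5},{"rx":0,"ry":0,"rz":0,"x":0,"y":0,"z":-0.15,"hand":0.4},{"rx":0,"ry":0,"rz":0,"x":0,"y":0,"z":-0.15,"hand":0.4},{"rx":0,"ry":0,"rz":0,"x":0,"y":0,"z":-0.15,"hand":0.4}]'; python3 -m jog '[{"rx":0,"ry":0,"rz":0,"x":0,"y":0,"z":-0.2,"hand":0.4},{"rx":0,"ry":0,"rz":0,"x":0,"y":0,"z":-2.5,"hand":0.4},{"rx":0,"ry":0,"rz":0,"x":0,"y":0,"z":-5,"hand":0.4},{"rx":0,"ry":0,"rz":0,"x":0,"y":0,"z":-8,"hand":0.4},{"rx":0,"ry":0,"rz":0,"x":0,"y":0,"z":-12,"hand":0.4}]'; python3 - <<'E'
from h import *; from bench import snapshot; import cv2
s=snapshot("scene")["frame"][70:250,270:430]; w=snapshot("wrist")["frame"]
cv2.imwrite("pics/i.png",np.hstack([cv2.resize(s,(341,384),interpolation=cv2.INTER_CUBIC),w[:,60:510]])[:,:,::-1])
E
```

```text
clock: 10.38
tcp_pos: [0.4541, 0.106, 0.2224]
orientation: [2.36, 2.071, 0.002]
wrist_force: [-3.7, -1.7, 15.9]
gripper_width: 0.0215
gripper_force: 62.1
clock: 10.8
tcp_pos: [0.4536, 0.106, 0.2215]
orientation: [-2.361, -2.072, 0.0]
wrist_force: [-0.3, 0.0, 0.0]
gripper_width: 0.0512
gripper_force: 0.0
clock: 11.22
tcp_pos: [0.4522, 0.1054, 0.3414]
orientation: [-2.359, -2.07, 0.007]
wrist_force: [1.1, -0.4, 0.1]
gripper_width: 0.0513
gripper_force: 0.0
```

View pics/i.png

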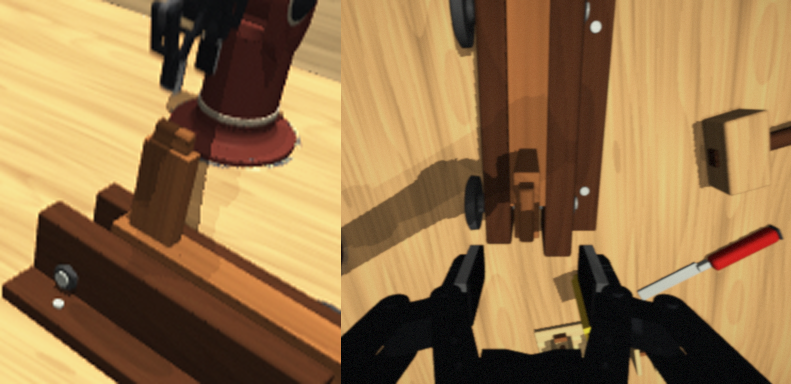

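The scene half shows the rail standing upright on the leg with its shoulders flat, foot at about (155,235). The wrist half shows it square on the leg at (525,195), with the gripper clear. I'll let the arm settle and hand in.

```bash
python3 -m jog '[{"rx":0,"ry":0,"rz":0,"x":0,"y":0,"z":0,"hand":0.4},{"rx":0,"ry":0,"rz":0,"x":0,"y":0,"z":0,"hand":0.4},{"rx":0,"ry":0,"rz":0,"x":0,"y":0,"z":0,"hand":0.4}]'; python3 -c "from bench import close_job; print(close_job())"
```

```text
clock: 11.57
tcp_pos: [0.4527, 0.1056, 0.3404]
orientation: [-2.36, -2.071, 0.005]
wrist_force: [0.6, -0.4, 0.0]
gripper_width: 0.0513
gripper_force: 0.0
the job is handed in; nothing more can be done
None
```

The wide rail is pressed fully home in the leg's mortise and stands upright by itself with the gripper clear; the wrist force peaked at about 17 N, and the job was handed in at about 11.6 s (no verdict came back).

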